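# Pump up the vacuum fixture that holds a sander pad

## Task

Clamp the sander pad for gluing: push the black plunger of the blue vacuum fixture down and let it rise, stroke after stroke, until the yellow indicator pin stands fully out with its green band clear of its collar, then let the plunger come up and move clear. Press with the fingertips, firmly but without slamming or gripping, never touch the pin or press the small red release button, and leave the pad and the things lying around the fixture where they are.

Things in the scene. Friction and masses are not known exactly. Their poses are not given: they have to be found in the camera images.
- fixture: Vacuum fixture bolted to the bench: plate 270 x 180 x 12 mm, blue pump block (60 mm in x, 170 in y, top at 90 mm), round chuck (108 mm across, top at 38 mm) beyond it at x = +140 mm. Origin: on the bench under the middle of the block. x towards the chuck, y along the block towards the pin, z up. Axes in its frame: plunger (0, 0), pin (0, +60 mm), red button (0, -60 mm).
- plunger_top (a point): Centre of the flat top of the plunger's black cap (42 mm across, 16 mm thick, on a 16 mm steel stem). 132 mm above the bench when the plunger is up, 114 mm when fully down; it moves with the plunger.
- plunger (a joint): Plunger stroke in m: 0 up, 0.018 fully down on a stop, straight down. Spring: 4 N at the top, 9 N at the bottom; lifting the pin adds 2 to 3 N, and quick pressing more (damped). It springs back by itself in under 0.5 s. A stroke works the pin only if it goes down at least 15 mm, having first come back to within 2 mm of the top.
- pin (a joint): How far the indicator pin stands out, m: 0 in, 0.040 fully out. Starts between 0 and 0.012 (it may shift by 1 mm as the run begins). A hidden ratchet lifts it 10 mm for each full plunger stroke (the first: 4 to 14 mm), so 3 or 4 full strokes are needed; it stays put between strokes. Once it is fully out, more strokes run empty and do no harm.
- pin_top (a point): Centre of the top of the indicator pin (not to be touched), round, 12 mm across: upper 33 mm yellow, then a green band 8 mm high, bare steel below. It rises from a steel collar whose top is 96 mm above the bench. Pin top 99 mm above the bench at joint value 0, 139 mm when fully out; only then does the whole green band show.
- release (a joint): Red vacuum release button: 0 up, 0.005 pressed, light spring (1.2 to 2.7 N). Not to be pressed.
- release_top (a point): Centre of the top of the red release button, 18 mm across, 102 mm above the bench, on the pump block on the other side of the plunger from the pin.
- pad_center (a point): Centre of the loose sander backing pad, a dark disc with brown edge and holes, 125 mm across, 12 mm thick, lying on the chuck (its top 50 mm above the bench).
- tube_center (a point): Centre of a metal glue tube lying on the bench beside the fixture, 110 x 34 x 18 mm, red label, white cap.
- jar_center (a point): Centre (half-way up) of a glass screw jar with orange lid, 56 mm across, 65 mm high, standing beside the fixture.
- screwdriver_grip (a point): Middle of the handle of a screwdriver, 180 mm long overall, lying on the bench between the fixture and the robot.

How it is judged (in metres and radians):
On the way, in this order (a step that is already met when the one before it is completed fails the run):
1. the pin is pumped half out (value of joint pin above 0.022 m), for 0.1 s.
2. the pin is pumped fully out (36 mm or more of its 40) (value of joint pin above 0.036 m), for 0.1 s.
At the end, for the whole second after the job is handed in: The indicator pin stands at least 36 mm out of its 40 mm, the plunger is back up (within 3 mm), the release button is up, and the pad, tube, jar and screwdriver lie within 12 mm of where they started (value of joint pin above 0.036 m and value of joint plunger below 0.003 m and value of joint release below 0.002 m and distance of each of pad_center, tube_center, jar_center, screwdriver_grip from where it was at the start of the episode below 0.012 m); the robot touches nothing.
It fails at once if the red release button is pressed (over 3 mm) (value of joint release above 0.003 m).
It fails at once if the indicator pin is touched (contact force between any of pin_c0, pin_c1, pin_c2 and anything else above 1 N).
It fails at once if the plunger is slammed or gripped hard (over 100 N on its cap) (contact force between plunger_c0 and anything else above 100 N).
It fails at once if the pad, tube, jar or screwdriver is pushed or lifted more than 12 mm from its place (distance of any of pad_center, tube_center, jar_center, screwdriver_grip from where it was at the start of the episode above 0.012 m).
It also fails if it takes over 45 s, if anything falls off the work surface, if the arm or the gripper's body presses on something with over 40 N, if the wrist force passes 120 N, or if a joint passes its speed limit or range.

## Robot

A 6-joint arm with a two-finger parallel gripper is mounted at the origin on the work surface. World frame = base frame: x ahead of the robot, y to its left, z up, the work surface at z = 0. Lengths are in mm, angles in rad, forces in N, time in s.
With the tool pointing down it reaches from about 350 to 775 mm from the base axis. Payload 5.5 kg.
Tool frame: the origin (TCP) lies at the very end of the fingers, on their centre line; the grasp point (between the pads) lies 19 mm behind it; x points along the fingers, y is the direction in which the jaws open and shut, and the axes are right-handed (so a half turn about x gives the same grasp; the last joint's range is limited). The gripper opens to 85 mm and grips with 20 to 120 N. Pads are 22 mm wide; open, the fingers measure 114 mm over their backs; the gripper's body (76 mm by 85 mm) begins 54 mm behind the grasp point. The pads swing forward as they close: fully open they stand 13 mm farther back than shut.
Start: joints at [1.012, 0.313, 0.046, 1.304, 0, 1.431], TCP at [233.862, 525.341, 205.823] pointing down, gripper open.
Joint ranges: [-2.76, 2.76], [-0.86, 1.69], [-1.03, 1.26], [-2.2, 2.34], [-1.47, 1.5], [-3.14, 3.14]. Speed limits (rad/s): [2.57, 2.57, 3.14, 3.14, 3.14, 3.14].

## Interface

Orientations are given as [roll, pitch, yaw] about the fixed x, y, z axes, in that order (R = Rz(yaw) Ry(pitch) Rx(roll)).
In Python, from workcell import bot, eyes gives the robot as it stands. The module is installed in compiled form; this text tells all that it offers.
- The arm moves only by the tool apply_moves, never from a script. Its argument "series" is a list of rows, each a list of 4 numbers: the shift along the tool's x, y, z each as a share of 3 cm, from -1 to 1, then the turn about the tool's x as a share of 0.15 rad, from -1 to 1. A call has exactly 5 rows; each row shifts and turns the commanded pose from where the row before left it, along the tool's axes as they then stand; what a row does not reach is not made up. A row lasts 1/8 s, in which the tool goes at most 62.5 mm and 10.7 degrees, less where a joint would pass 70% of its speed; a pose out of reach is approached as far as the arm can. A call with a number of a shift or a turn outside -1 to 1 is refused whole. A call with a gripper value outside its range is refused whole. "gripper" is the opening in per cent of the stroke, from 0 (shut) to 100 (fully open), set as the call begins (left out, the last holds). The fingers move at their own pace and stop on an object; "grip_force" is the grip in N (left out, the last holds). Time passes only in rows, so rows that do not move let the fingers close, or fill a call up. It gives the time, the measured TCP pose, the force and the opening at its end, in the units of the state.
- bot.state(): the state, without advancing time (a new reading comes with each control period).
- eyes.capture(name): name is "side" or "top" or "wrist"; returns a dict with "img" (400x640x3 uint8, red, green, blue), "K" (3x3 intrinsics, pixels), "camera_from_world" (4x4, takes a point from world to camera coordinates). Camera axes: x right, y down, z forward; pixel columns grow to the right and rows downward; lengths in mm; the calibration is good to about 2 mm. A picture is of the moment at which its call begins. There is no depth.
- bot.hand_in(): hands the job in, once; it reports no verdict.
The state is a dict: "time": time; "joint_pos": joint angles; "joint_velocities": joint speeds; "tau": joint torques, N m; "tcp_pos": TCP position; "eef_rot": TCP orientation; "contact_force": force on the tool from outside, world axes, zero at the start; "moment": the same for the moment, N m; "width": finger opening in mm.
Only numpy, scipy, OpenCV 4.12 (cv2) and the standard library are available. Lean on these libraries where they do the work, as an engineer would, in place of code of your own. Each camera call takes 0.05 s, during which the arm holds its last target. There are 200 camera calls.

## Working session

There is one attempt and no reset: what is moved stays moved. The work goes in short steps, Python scripts to look and compute and a tool call to move; the robot and the scene stay as the last step left them, time stands still between calls to the robot, and variables do not carry over. Pictures are saved under pics/ and viewed, about 8 in all and at most 12, crops included, and the job is handed in when it is done.

Besides the shell and the picture viewer there is one more tool, called after "Call:" as name(argument=value, ...) on one line, values as JSON. apply_moves: Moves the arm, as the interface text tells. Shift numbers are shares of 3 cm and turn numbers shares of 0.15 rad, none past 1 either way. Its arguments: {"type":"object","properties":{"series":{"type":"array","items":{"type":"array","items":{"type":"number","minimum":-1,"maximum":1}}},"gripper":{"type":"number"},"grip_force":{"type":"number"}},"required":["series"]}

```bash
mkdir -p pics; cat > h.py <<'E'
import numpy as np, cv2
from workcell import bot, eyes
def snap(n,f):
    c=eyes.capture(n); cv2.imwrite(f'pics/{f}.png',cv2.cvtColor(c['img'],cv2.COLOR_RGB2BGR))
    np.savez(f'pics/{f}.npz',K=c['K'],T=c['camera_from_world']); return c
def at(f,u,v,z):
    d=np.load(f'pics/{f}.npz');K,T=d['K'],d['T'];R,t=T[:3,:3],T[:3,3]
    o=-R.T@t; r=R.T@np.linalg.solve(K,[u,v,1.]); return o+r*(z-o[2])/r[2]
def proj(f,p):
    d=np.load(f'pics/{f}.npz');q=d['K']@(d['T'][:3,:3]@np.array(p,float)+d['T'][:3,3]);return q[:2]/q[2]
E
python3 - <<'E'
from h import *
s=bot.state();print({k:np.round(v,3) for k,v in s.items()})
snap('top','top1');snap('side','side1')
for n in('top1','side1'):
    T=np.load(f'pics/{n}.npz')['T'];print(n,-T[:3,:3].T@T[:3,3])
E
```

```text
{'time': np.float64(0.0), 'joint_pos': array([1.012, 0.314, 0.045, 1.304, 0.   , 1.431]), 'joint_velocities': array([ 0.001, -0.   ,  0.001, -0.001,  0.   , -0.   ]), 'tau': array([ 0.0000e+00, -4.8063e+01,  2.9853e+01,  1.9000e-02,  0.0000e+00,
       -0.0000e+00]), 'tcp_pos': array([233.548, 524.842, 204.914]), 'eef_rot': array([-1.729,  1.569, -2.148]), 'contact_force': array([ 0.655,  0.017, -0.694]), 'moment': array([ 0.046, -0.058,  0.02 ]), 'width': np.float64(85.787)}
top1 [383.79449258  27.65663389 929.44680198]
side1 [ 215.50466751 -542.28179106  751.74602405]
```

View pics/top1.png

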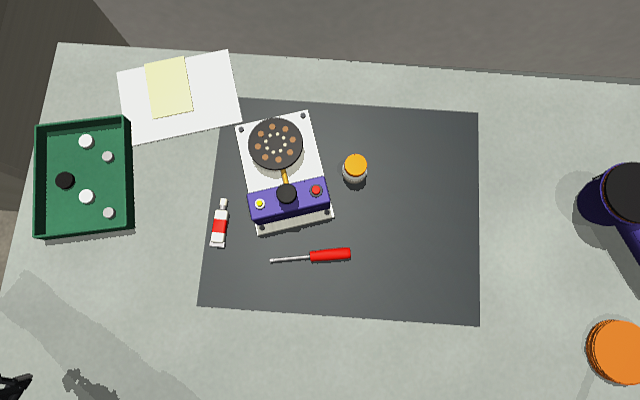

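View pics/side1.png

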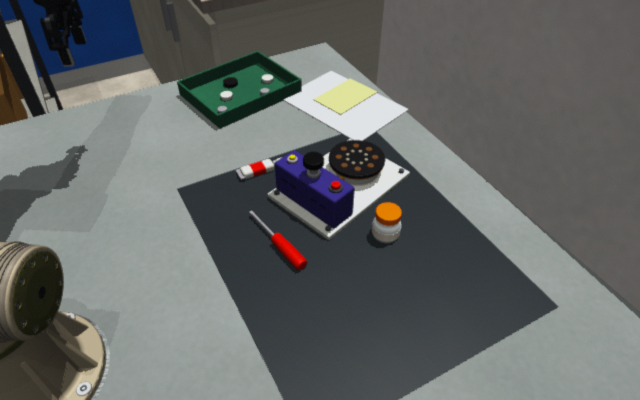

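The top view shows the cap at about (286,193), the pin at (260,203), the red button at (316,189) and the jar at (355,165). The side view shows the cap at (313,159), the pin at (292,158) and the button at (336,185).

```bash
python3 - <<'E'
from h import *
for n,L in(('top1',dict(cap=(286,193,132),pin=(260,203,103),red=(316,189,102),pad=(276,144,50),jar=(355,165,65),tube=(220,225,18),sd=(330,255,12))),('side1',dict(cap=(313,158,132),pin=(292,158,103),red=(336,185,102),pad=(357,159,50),jar=(388,213,65)))):
    for k,v in L.items(): print(n,k,at(n,*v).round(0))
# refine: dark cap centroid in top, upscaled crop
for n,(x,y,w,h) in(('top1',(235,165,110,80)),):
    i=cv2.imread(f'pics/{n}.png')[y:y+h,x:x+w];cv2.imwrite('pics/crop1.png',cv2.resize(i,None,fx=7,fy=7,interpolation=cv2.INTER_CUBIC))
E
```

```text
top1 cap [565. 119. 132.]
top1 pin [546. 174. 103.]
top1 red [584.  62. 102.]
top1 pad [695. 162.  50.]
top1 jar [653. -18.  65.]
top1 tube [507. 273.  18.]
top1 sd [458.  23.  12.]
side1 cap [569. 118. 132.]
side1 pin [548. 169. 103.]
side1 red [586.  58. 102.]
side1 pad [698. 157.  50.]
side1 jar [655. -23.  65.]
```

View pics/crop1.png

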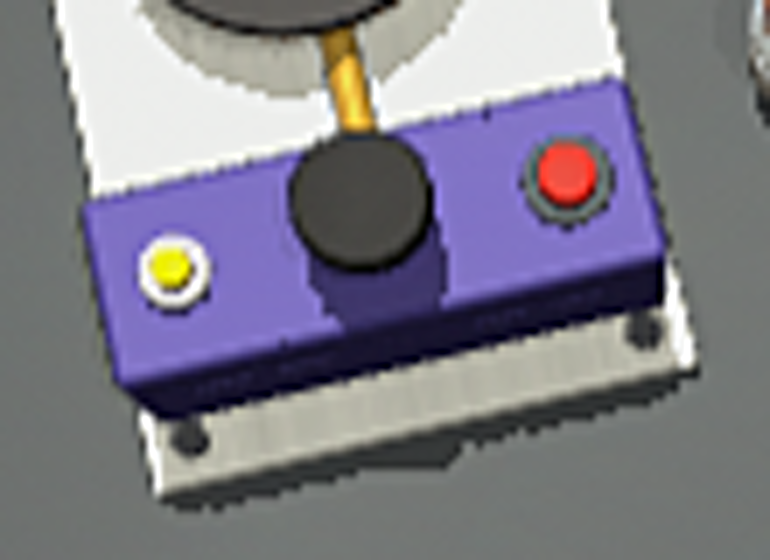

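```bash
cat >> h.py <<'E'
from scipy.spatial.transform import Rotation as Ro
G=np.array([566,118.]); FX=np.array([.947,.322,0])
def plan(z):
    s=bot.state();R=Ro.from_euler('xyz',s['eef_rot']).as_matrix();p=s['tcp_pos']
    c=np.cross(R[:,1],FX)@R[:,0];a=np.arctan2(c,R[:,1]@FX)
    a=(a+np.pi/2)%np.pi-np.pi/2
    print('t',s['time'],'p',p.round(1),'F',s['contact_force'].round(1),'w',s['width'].round(1),'\nR',R.round(3).tolist(),'turn',a.round(3),a/.15)
    d=R.T@(np.array([*G,z])-p);print('tool shift',d.round(1),'shares',(d/30).round(2));return R,p,a
E
python3 - <<'E'
from h import *
R,p,a=plan(205)
print(bot.state()['joint_pos'])
R2=R@Ro.from_euler('x',a).as_matrix();d=R2.T@(np.array([*G,205])-p);print('after turn',d,d/30,R2)
E
```

```text
Traceback (most recent call last):
  File "h.py", line 17, in plan
    print('t',s['time'],'p',p.round(1),'F',s['contact_force'].round(1),'w',s['width'].round(1),'\nR',R.round(3).tolist(),'turn',a.round(3),a/.15)
                                                                           ^^^^^^^^^^^^^^^^
AttributeError: 'float' object has no attribute 'round'
```

```bash
sed -i "s/s\['width'\].round(1)/s['width']/" h.py
python3 - <<'E'
from h import *
R,p,a=plan(205)
print(bot.state()['joint_pos'])
R2=R@Ro.from_euler('x',a).as_matrix();d=R2.T@(np.array([*G,205])-p);print('after turn',d,d/30,R2)
E
```

```text
t 0.1 p [233.6 524.9 205. ] F [-0.2 -0.1  0.5] w 85.36935733755845 
R [[-0.001, 0.407, 0.914], [-0.001, 0.914, -0.407], [-1.0, -0.002, -0.0]] turn 0.824 5.495126522936076
tool shift [ 3.000e-01 -2.366e+02  4.692e+02] shares [ 1.000e-02 -7.890e+00  1.564e+01]
[ 1.01242350e+00  3.13918784e-01  4.51262255e-02  1.30360354e+00
 -3.54397041e-06  1.43119404e+00]
after turn [2.87618948e-01 1.83744959e+02 4.92252586e+02] [9.58729826e-03 6.12483195e+00 1.64084195e+01] [[-8.44564009e-04  9.46766330e-01  3.21920491e-01]
 [-1.35867280e-03  3.21919222e-01 -9.46766164e-01]
 [-9.99998720e-01 -1.23698924e-03  1.01446427e-03]]
```

Call:
apply_moves(series=[[0,0,0.8,1],[0,0,0.9,1],[0,0,0.9,1],[0,0,0.9,1],[0,0,0.9,1]], gripper=0)

```text
time: 0.72
tcp_pos: [330.9, 438.8, 205.2]
eef_rot: [-1.192, 1.57, -2.366]
contact_force: [0.1, -0.4, -0.1]
width: -0.1
```

```bash
python3 -c "
from h import *
plan(205)"
```

```text
t 0.725 p [330.9 438.8 205.2] F [ 0.1 -0.4 -0.1] w -0.06810247787061229 
R [[-0.001, 0.922, 0.387], [-0.001, 0.387, -0.922], [-1.0, -0.001, 0.0]] turn 0.069 0.46100378871154335
tool shift [2.000e-01 9.280e+01 3.867e+02] shares [1.000e-02 3.090e+00 1.289e+01]
```

Call:
apply_moves(series=[[0,0.35,1,0.45],[0,0.35,1,0],[0,0.35,1,0],[0,0.35,1,0],[0,0.35,1,0]])

```text
time: 1.35
tcp_pos: [431.2, 315.6, 205.4]
eef_rot: [-1.479, 1.57, -2.715]
contact_force: [0.5, 1.1, -0.3]
width: 0.1
```

Call:
apply_moves(series=[[0,0.35,1,0],[0,0.35,1,0],[0,0.35,1,0],[0,0.3,1,0],[0,0,0.5,0]])

```text
time: 1.98
tcp_pos: [514.0, 201.1, 205.2]
eef_rot: [-1.727, 1.57, -2.964]
contact_force: [-0.9, -0.2, -0.1]
width: -0.2
```

```bash
python3 -c "
from h import *
plan(160)"
```

```text
t 1.975 p [514.  201.1 205.2] F [-0.9 -0.2 -0.1] w -0.15811633605979905 
R [[-0.001, 0.945, 0.327], [-0.0, 0.327, -0.945], [-1.0, -0.001, -0.0]] turn 0.005 0.034744425374488117
tool shift [45.2 22.  95.6] shares [1.51 0.73 3.19]
```

Call:
apply_moves(series=[[0,0.25,1,0],[0,0.25,1,0],[0,0.23,1,0],[0,0,0.2,0],[0,0,0,0]])

```text
time: 2.6
tcp_pos: [565.0, 119.1, 205.6]
eef_rot: [-2.35, 1.57, 2.697]
contact_force: [-0.1, 0.6, -0.4]
width: 0.1
```

Call:
apply_moves(series=[[0.5,0,0,0],[0.5,0,0,0],[0.5,0,0,0],[0,0,0,0],[0,0,0,0]])

```text
time: 3.22
tcp_pos: [565.7, 119.0, 160.8]
eef_rot: [2.994, 1.571, 1.758]
contact_force: [0.5, 0.2, -0.4]
width: -0.3
```

```bash
python3 -c "
from h import *
plan(132)
snap('top','top2');snap('side','side2');snap('wrist','w2')
a=cv2.imread('pics/side2.png')[100:260,220:420];b=cv2.imread('pics/top2.png')[130:260,200:400]
cv2.imwrite('pics/c2.png',np.vstack([cv2.resize(a,(400,320)),cv2.resize(b,(400,260))]))
for n in('side2','top2'):print(n,proj(n,[*G,132]),proj(n,bot.state()['tcp_pos']))"
```

```text
t 3.225 p [565.7 119.  160.8] F [ 0.5  0.2 -0.4] w -0.25312268677351174 
R [[-0.0, 0.945, 0.328], [0.0, 0.328, -0.945], [-1.0, 0.0, -0.0]] turn 0.007 0.04613463679761972
tool shift [28.8 -0.   1. ] shares [ 0.96 -0.    0.03]
side2 [311.92058369 158.51080874] [311.72824905 146.19154327]
top2 [286.73300044 192.36863796] [284.87205774 188.71590573]
```

View pics/c2.png

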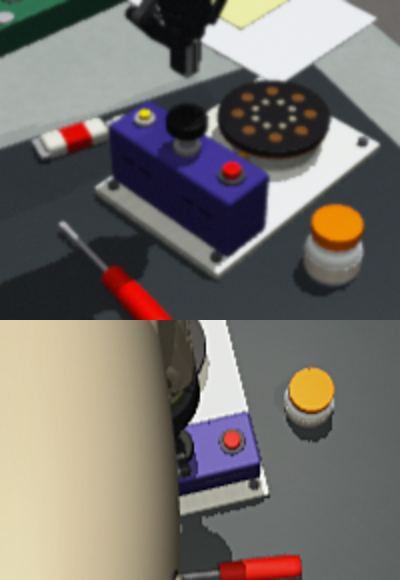

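View pics/w2.png

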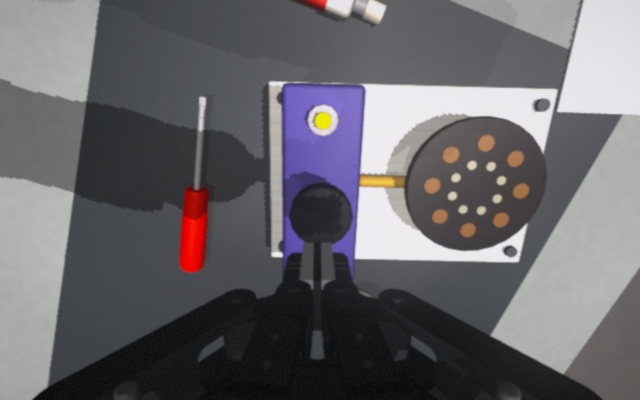

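The side crop shows the shut fingertips above the cap at about (313,137), and the calibration puts the TCP at (312,146). The wrist view has the cap at (321,213) and the fingertips ending near (318,242), so I'll check both against projections.

```bash
python3 -c "
from h import *
s=bot.state();p=s['tcp_pos']
print('capfix',at('w2',321,213,132),'pin',at('w2',322,121,103),'pad',at('w2',476,183,50))
for z in(0,5,10,15):print(z,proj('w2',p+[0,0,z]),proj('side2',p+[0,0,z]))
print(proj('w2',[*G,132]))
a=cv2.imread('pics/w2.png')[170:330,240:400];b=cv2.imread('pics/side2.png')[100:200,260:360]
cv2.imwrite('pics/c3.png',np.hstack([cv2.resize(a,(400,400),interpolation=2),cv2.resize(b,(400,400),interpolation=2)]))"
```

```text
capfix [566.96565477 124.31904579 132.        ] pin [549.24569198 177.90434561 103.        ] pad [698.56916977 169.83508251  50.        ]
0 [317.24732798 238.27780856] [311.72824905 146.19154327]
5 [317.26880737 241.93972555] [311.71568992 144.09674589]
10 [317.29147396 245.80404309] [311.70303723 141.98634043]
15 [317.31542898 249.88801865] [311.6902899  139.86015181]
[316.39150195 221.18671573]
```

View pics/c3.png

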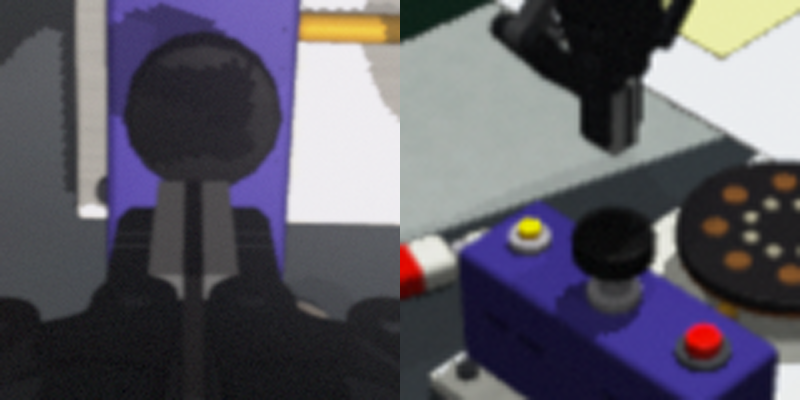

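The cap position agrees between views to within a few mm, and the fingertips are centred enough on the 42 mm cap. Both views suggest the tips may sit about 10–15 mm above the stated TCP, so I'll find contact by force.

Call:
apply_moves(series=[[0.25,0,0,0],[0.25,0,0,0],[0.2,0,0,0],[0.15,0,0,0],[0.1,0,0,0]])

```text
time: 4.0
tcp_pos: [565.6, 118.9, 131.9]
eef_rot: [-2.037, 1.57, 3.01]
contact_force: [0.1, -0.2, 0.5]
width: 0.2
```

Call:
apply_moves(series=[[0.1,0,0,0],[0.1,0,0,0],[0.1,0,0,0],[0,0,0,0],[0,0,0,0]])

```text
time: 4.62
tcp_pos: [565.7, 118.9, 123.4]
eef_rot: [1.731, 1.571, 0.495]
contact_force: [-0.3, -0.3, -0.2]
width: -0.1
```

Call:
apply_moves(series=[[0.1,0,0,0],[0.1,0,0,0],[0,0,0,0],[0,0,0,0],[0,0,0,0]])

```text
time: 5.25
tcp_pos: [565.8, 118.9, 117.4]
eef_rot: [1.644, 1.571, 0.408]
contact_force: [1.0, -0.3, -0.0]
width: 0.1
```

```bash
python3 -c "
from h import *
plan(114);snap('side','side3')
b=cv2.imread('pics/side3.png')[100:200,260:360]
cv2.imwrite('pics/c4.png',cv2.resize(b,(400,400),interpolation=2))"
```

```text
t 5.25 p [565.8 118.9 117.4] F [ 1.  -0.3 -0. ] w 0.06990095744369454 
R [[0.0, 0.945, 0.328], [0.0, 0.328, -0.945], [-1.0, 0.0, -0.0]] turn 0.007 0.04477005699907277
tool shift [ 3.4 -0.1  0.9] shares [ 0.11 -0.    0.03]
```

View pics/c4.png

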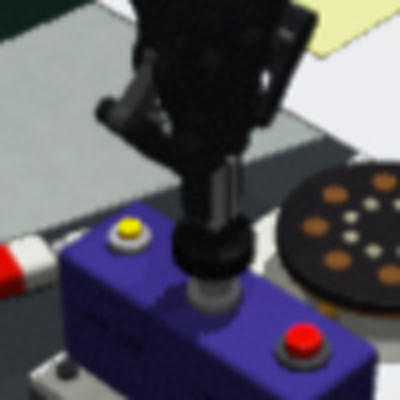

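The side crop shows the tips just at the cap top (cap near (313,160) in the full image), upright, with no force yet at TCP z = 117. Contact is therefore about 14 mm later than the TCP height says. I'll press now and read the force.

Call:
apply_moves(series=[[0.12,0,0,0],[0.12,0,0,0],[0.12,0,0,0],[0,0,0,0],[0,0,0,0]])

```text
time: 5.92
tcp_pos: [565.7, 118.9, 106.6]
eef_rot: [2.403, 1.571, 1.166]
contact_force: [-0.7, 0.3, 1.7]
width: 0.1
```

Call:
apply_moves(series=[[0.1,0,0,0],[0.07,0,0,0],[0,0,0,0],[0,0,0,0],[0,0,0,0]])

```text
time: 6.55
tcp_pos: [565.7, 118.9, 101.5]
eef_rot: [1.948, 1.571, 0.712]
contact_force: [-0.9, -0.0, 4.1]
width: 0.1
```

Call:
apply_moves(series=[[0.1,0,0,0],[0.1,0,0,0],[0,0,0,0],[0,0,0,0],[0,0,0,0]])

```text
time: 7.18
tcp_pos: [565.7, 118.9, 95.9]
eef_rot: [1.412, 1.57, 0.175]
contact_force: [-2.2, -0.3, 7.4]
width: -0.2
```

```bash
python3 -c "
from h import *
plan(114);snap('side','side4')
b=cv2.imread('pics/side4.png')[100:200,260:360]
cv2.imwrite('pics/c5.png',cv2.resize(b,(400,400),interpolation=2))"
```

```text
t 7.175 p [565.7 118.9  95.9] F [-2.2 -0.3  7.4] w -0.1843004856065105 
R [[0.0, 0.945, 0.328], [0.0, 0.328, -0.945], [-1.0, 0.0, 0.0]] turn 0.007 0.04507136230620527
tool shift [-18.1  -0.    0.9] shares [-0.6  -0.    0.03]
```

View pics/c5.png

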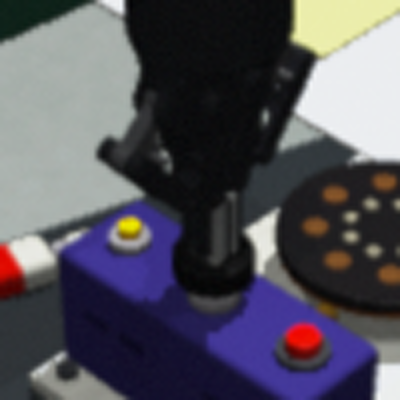

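The cap has gone down part way (stem still visible near (313,174)) and the pin hasn't moved. I'll go on towards the stop.

Call:
apply_moves(series=[[0.1,0,0,0],[0.07,0,0,0],[0,0,0,0],[0,0,0,0],[0,0,0,0]])

```text
time: 7.85
tcp_pos: [565.7, 118.9, 91.2]
eef_rot: [1.368, 1.57, 0.131]
contact_force: [-3.7, -0.1, 9.0]
width: -0.3
```

Call:
apply_moves(series=[[0.07,0,0,0],[0.06,0,0,0],[0,0,0,0],[0,0,0,0],[0,0,0,0]])

```text
time: 8.48
tcp_pos: [565.8, 118.9, 88.5]
eef_rot: [1.26, 1.569, 0.024]
contact_force: [-6.0, -0.7, 16.9]
width: 0.2
```

Call:
apply_moves(series=[[-0.3,0,0,0],[-0.3,0,0,0],[-0.25,0,0,0],[0,0,0,0],[0,0,0,0]])

```text
time: 9.1
tcp_pos: [565.5, 118.9, 111.4]
eef_rot: [-1.974, 1.57, 3.073]
contact_force: [-0.7, 0.4, 0.9]
width: -0.1
```

```bash
python3 -c "
from h import *
plan(114);snap('side','side5')
b=cv2.imread('pics/side5.png')[100:200,260:360]
cv2.imwrite('pics/c6.png',cv2.resize(b,(400,400),interpolation=2))"
```

```text
t 9.1 p [565.5 118.9 111.4] F [-0.7  0.4  0.9] w -0.10312847689077799 
R [[-0.001, 0.945, 0.328], [0.0, 0.328, -0.945], [-1.0, -0.001, -0.0]] turn 0.007 0.04482855863365239
tool shift [-2.6  0.2  1. ] shares [-0.09  0.01  0.03]
```

View pics/c6.png

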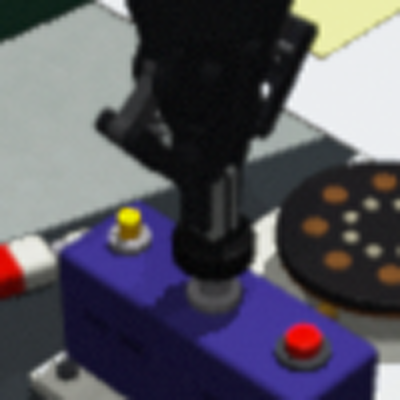

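The pin has risen to about (292,155) with its yellow sides now visible, so the stroke counted. I'll raise to about 120 between strokes and repeat to about 88.

Call:
apply_moves(series=[[-0.3,0,0,0],[0,0,0,0],[0,0,0,0],[0.3,0,0,0],[0.2,0,0,0]])

```text
time: 9.78
tcp_pos: [565.3, 118.8, 105.1]
eef_rot: [-1.881, 1.57, -3.117]
contact_force: [-1.3, 0.2, 5.5]
width: -0.1
```

Call:
apply_moves(series=[[0.15,0,0,0],[0.15,0,0,0],[0.15,0,0,0],[0.12,0,0,0],[0,0,0,0]])

```text
time: 10.4
tcp_pos: [565.4, 118.9, 89.6]
eef_rot: [1.204, 1.571, -0.032]
contact_force: [-3.1, -0.6, 9.5]
width: -0.0
```

Press slightly further so the stop is certain, then lift.

Call:
apply_moves(series=[[0.08,0,0,0],[0,0,0,0],[0,0,0,0],[0,0,0,0],[0,0,0,0]])

```text
time: 11.02
tcp_pos: [565.5, 118.9, 88.5]
eef_rot: [1.181, 1.57, -0.055]
contact_force: [-6.4, -1.2, 15.8]
width: 0.2
```

Call:
apply_moves(series=[[-0.35,0,0,0],[-0.35,0,0,0],[-0.35,0,0,0],[0,0,0,0],[0,0,0,0]])

```text
time: 11.65
tcp_pos: [565.6, 118.9, 117.5]
eef_rot: [-1.997, 1.57, 3.05]
contact_force: [-0.2, 1.0, -0.2]
width: -0.1
```

Call:
apply_moves(series=[[0,0,0,0],[0.35,0,0,0],[0.2,0,0,0],[0.15,0,0,0],[0.15,0,0,0]])

```text
time: 12.28
tcp_pos: [566.2, 118.9, 93.3]
eef_rot: [1.292, 1.569, 0.056]
contact_force: [-2.5, -0.1, 11.5]
width: 0.1
```

Call:
apply_moves(series=[[0.12,0,0,0],[0.1,0,0,0],[0,0,0,0],[0,0,0,0],[0,0,0,0]])

```text
time: 12.9
tcp_pos: [566.3, 118.9, 88.5]
eef_rot: [1.264, 1.568, 0.028]
contact_force: [-4.8, -1.5, 19.2]
width: 0.1
```

Third stroke has reached the stop; now lift and do a fourth and fifth (extra strokes run empty).

Call:
apply_moves(series=[[-0.35,0,0,0],[-0.35,0,0,0],[-0.35,0,0,0],[0,0,0,0],[0,0,0,0]])

```text
time: 13.52
tcp_pos: [565.3, 118.9, 116.7]
eef_rot: [-1.931, 1.57, 3.116]
contact_force: [-0.0, 0.1, 0.1]
width: -0.4
```

Call:
apply_moves(series=[[0,0,0,0],[0.35,0,0,0],[0.2,0,0,0],[0.15,0,0,0],[0.15,0,0,0]])

```text
time: 14.15
tcp_pos: [566.1, 118.9, 92.6]
eef_rot: [1.278, 1.569, 0.042]
contact_force: [-2.4, -1.0, 10.4]
width: 0.5
```

Call:
apply_moves(series=[[0.12,0,0,0],[0.1,0,0,0],[0,0,0,0],[0,0,0,0],[0,0,0,0]])

```text
time: 14.78
tcp_pos: [566.2, 118.9, 88.5]
eef_rot: [1.244, 1.568, 0.008]
contact_force: [-5.9, -1.6, 23.5]
width: 0.0
```

Call:
apply_moves(series=[[-0.35,0,0,0],[-0.35,0,0,0],[-0.35,0,0,0],[0,0,0,0],[0,0,0,0]])

```text
time: 15.4
tcp_pos: [565.3, 118.9, 116.0]
eef_rot: [-1.858, 1.57, -3.094]
contact_force: [-0.1, -0.3, -0.7]
width: 0.3
```

```bash
python3 -c "
from h import *
plan(114);snap('side','side6')
b=cv2.imread('pics/side6.png')[100:200,260:360]
cv2.imwrite('pics/c7.png',cv2.resize(b,(500,500),interpolation=2))"
```

```text
t 15.4 p [565.3 118.9 116. ] F [-0.1 -0.3 -0.7] w 0.2501313325190023 
R [[-0.001, 0.945, 0.328], [-0.0, 0.328, -0.945], [-1.0, -0.001, -0.0]] turn 0.007 0.04497653921010425
tool shift [2.  0.4 1. ] shares [0.07 0.01 0.03]
```

View pics/c7.png

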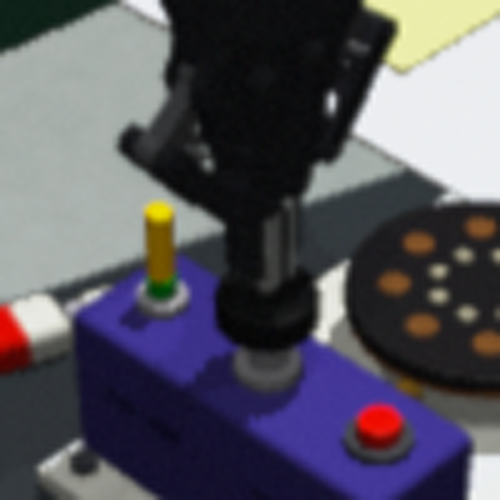

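The pin top is now at about (292,142) and some or all of the green band shows at (292,157). One more stroke is harmless and settles it.

Call:
apply_moves(series=[[0,0,0,0],[0.35,0,0,0],[0.2,0,0,0],[0.15,0,0,0],[0.15,0,0,0]])

```text
time: 16.08
tcp_pos: [567.2, 118.9, 92.6]
eef_rot: [1.287, 1.567, 0.05]
contact_force: [0.1, -0.5, 8.9]
width: 0.3
```

Call:
apply_moves(series=[[0.1,0,0,0],[0.1,0,0,0],[0,0,0,0],[0,0,0,0],[0,0,0,0]])

```text
time: 16.7
tcp_pos: [568.7, 119.0, 88.6]
eef_rot: [1.278, 1.563, 0.042]
contact_force: [0.6, -0.1, 11.9]
width: 0.1
```

Call:
apply_moves(series=[[-0.35,0,0,0],[-0.35,0,0,0],[-0.35,0,0,0],[-0.5,0,0,0],[-0.8,0,0,0]])

```text
time: 17.32
tcp_pos: [564.7, 118.8, 155.4]
eef_rot: [-1.868, 1.568, -3.104]
contact_force: [0.3, -0.1, 1.4]
width: -0.0
```

Call:
apply_moves(series=[[-1,0,0,0],[-0.8,0,0,0],[0,0,0,0],[0,0,0,0],[0,0,0,0]])

```text
time: 17.95
tcp_pos: [564.8, 118.8, 208.3]
eef_rot: [-1.877, 1.568, -3.113]
contact_force: [-0.3, 0.3, 0.8]
width: -0.1
```

```bash
python3 -c "
from h import *
plan(205);snap('side','side7')
for h in(99,129,139):print(h,proj('side7',[547,172,h]))
b=cv2.imread('pics/side7.png')[100:260,220:420]
cv2.imwrite('pics/c8.png',cv2.resize(b,(750,600),interpolation=2))"
```

```text
t 17.95 p [564.8 118.8 208.3] F [-0.3  0.3  0.8] w -0.05833009177842582 
R [[-0.003, 0.945, 0.328], [-0.0, 0.328, -0.945], [-1.0, -0.002, -0.001]] turn 0.007 0.04509194989523735
tool shift [3.2 0.8 1.2] shares [0.11 0.03 0.04]
99 [291.1954095  158.91204118]
129 [290.69077753 147.27198396]
139 [290.51780111 143.28203555]
```

View pics/c8.png

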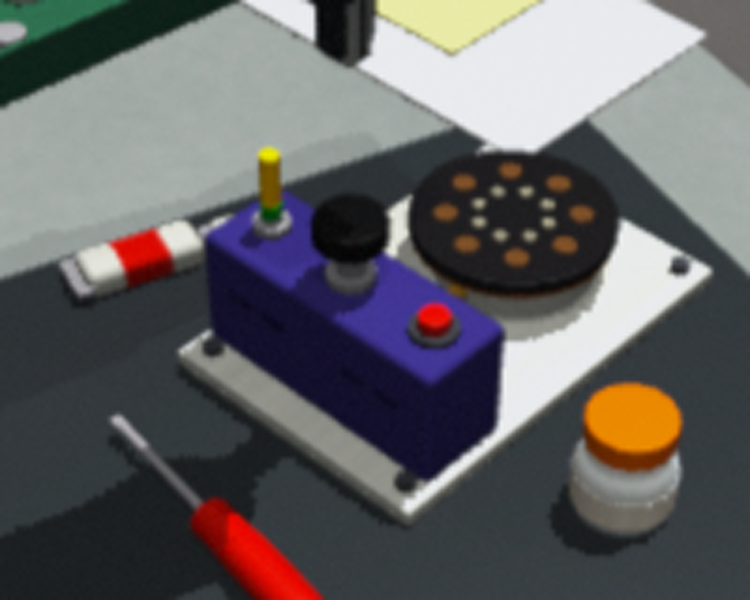

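The pin stands out with the green band above the collar (top at about (292,141)), the plunger is up, and everything else looks in place. I'll compare numerically with the earlier frames, and hand in if the pin stopped moving after the fourth stroke.

```bash
python3 -c "
from h import *
for n in('side1','side5','side6','side7'):
    h=cv2.cvtColor(cv2.imread(f'pics/{n}.png')[130:170,284:300],cv2.COLOR_BGR2HSV)
    y=cv2.inRange(h,(22,150,60),(34,255,255));g=cv2.inRange(h,(45,100,30),(85,255,255))
    r=lambda m:(np.where(m.any(1))[0]+130).tolist()[::max(1,len(np.where(m.any(1))[0])-1)]
    print(n,'yellow',r(y),'green',r(g))
a,b=[cv2.imread(f'pics/{n}.png').astype(int) for n in('side1','side7')]
d=np.abs(a-b).max(2)
for k,(x,y,w,hh) in dict(tube=(235,157,38,25),jar=(368,200,38,45),sd=(246,208,64,64),pad=(332,145,58,35)).items():print(k,(d[y:y+hh,x:x+w]>60).mean().round(3))
"
```

```text
side1 yellow [155, 158] green []
side5 yellow [152, 158] green []
side6 yellow [141, 155] green [155, 159]
side7 yellow [140, 154] green [154, 158]
tube 0.0
jar 0.0
sd 0.016
pad 0.0
```

The fifth stroke raised the pin only about 1 px, where a full 10 mm step would be 4 px, so it's at its upper stop. Total rise is about 15 px, or roughly 38 mm. Nothing else has moved.

```bash
python3 -c "
from workcell import bot
print(bot.hand_in())"
```

```text
the job is handed in; nothing more can be done
None
```

I gave the plunger five full strokes with the shut fingertips, let it come back up, lifted about 90 mm clear of it, and handed the job in at about 18 s of the 45 s allowed. No verdict was reported.

**Last checks, from the side camera:**
- **Pin:** it rose about 15 px, roughly 38 mm, and the green band shows above the collar. The fifth stroke moved it only about 1 px, where a full step would be 4 px, so I take it to be at its upper stop.
- **Plunger and button:** the plunger is up and the red button looks untouched.
- **Objects around the fixture:** the tube, jar and pad show no change from the first picture. The screwdriver region differs in 1.6 % of its pixels, probably from the arm's shadow.
- **Force:** the highest reading at the end of any move was about 24 N, against the 100 N limit on the cap.

**Disagreements:**
- **Fingertip height:** the cameras showed the tips about 10–15 mm higher than the stated TCP. I first read a force with the TCP at about 107 mm, where the cap top is 132 mm, so I set the stroke depth by force and pictures.
- **Wrist camera:** it placed things about 4–8 mm further left (+y) than the top camera did, and up to 13 mm further than the side camera. I used the top and side positions.

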